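Bolt the cold well's lid shut

ROBOT

A 6-joint arm with a two-finger parallel gripper is mounted at the origin on the work surface. World frame = base frame: x ahead of the robot, y to its left, z up, the work surface at z = 0. Lengths are in m, angles in rad, forces in N, time in s.
With the tool pointing down it reaches from about 0.325 to 0.85 m from the base axis. Payload 15.5 kg.
Tool frame: the origin (TCP) lies midway between the tips of the shut fingers; the grasp point (between the pads) lies 19 mm behind it (tcp_to_grasp is the distance from the TCP to the grasp point, in m); z points along the fingers, y is the line along which they close (so a half turn about z gives the same grasp; the last joint's range is limited). The gripper opens to 91 mm and grips with 3 to 60 N. Pads are 32 mm wide; open, the fingers measure 118 mm over their backs; the gripper's body (76 mm by 178 mm) begins 60 mm behind the grasp point.
Start: joints at [-1.333, 0.494, 1.345, -0, 1.302, -0.096], TCP at [0.205, -0.591, 0.214] pointing down, gripper open.
Joint ranges: [-2.91, 2.91], [-0.82, 2.16], [0.22, 2.67], [-1.22, 4.37], [0.12, 2.79], [-3.08, 3.08]. Speed limits (rad/s): [1.89, 1.89, 2.57, 3.01, 3.01, 3.01].

INTERFACE

Orientations are given as a unit quaternion [x, y, z, w].
In Python, from plant import observe, grab_frame, close_job, tcp_to_grasp gives the robot as it stands.
- The arm moves only by the tool step_arm, never from a script. Its argument "commands" is a list of rows, each an object with "travel": the shift along the tool's x, y, z in mm, a list of three; "twist": the turn, a rotation vector about the tool's x, y, z in rad, a list of three; "grip": the closure, from 0 (fully open) to 1 (shut). In form: [{"travel": [x, y, z], "twist": [wx, wy, wz], "grip": grip}, ...]. A call has exactly 8 rows; each row shifts and turns the commanded pose from where the row before left it, along the tool's axes as they then stand; what a row does not reach is not made up. A row lasts 1/8 s, in which the tool goes at most 62.5 mm and 10.7 degrees, less where a joint would pass 70% of its speed; a pose out of reach is approached as far as the arm can. A call with a gripper value outside its range is refused whole. The fingers move at their own pace and stop on an object; "newtons" is the grip in N (left out, the last holds). Time passes only in rows, so rows that do not move let the fingers close, or fill a call up. It gives the time, the measured TCP pose, the force, the opening and the grip force at its end, in the units of the state.
- observe(): the state, without advancing time (a new reading comes with each control period).
- grab_frame(name): name is "side" or "top"; returns a dict with "color" (400x640x3 uint8, blue, green, red), "camera_matrix" (3x3 intrinsics, pixels), "distortion" ([k1, k2, p1, p2, k3] as OpenCV has them; the pictures are not rectified), "R" (3x3) and "t" (3): a world point X has camera coordinates R X + t. Camera axes: x right, y down, z forward; pixel columns grow to the right and rows downward; lengths in m; the calibration is good to about 2 mm. A picture is of the moment at which its call begins. There is no depth.
- close_job(): hands the job in; it is judged then, once.
The state is a dict: "time": time; "qpos": joint angles; "qd": joint speeds; "tau": joint torques, N m; "position": TCP position; "tcp_rot": TCP orientation; "contact_force": force on the tool from outside, world axes, zero at the start; "torque": the same for the moment, N m; "opening": finger opening in m; "finger_force": force on a finger pad.
Only numpy, scipy, OpenCV 4.12 (cv2) and the standard library are available. Lean on these libraries where they do the work, as an engineer would, in place of code of your own. Each camera call takes 0.05 s, during which the arm holds its last target. There are 200 camera calls.

TASK

Bolt the lid of the steel cold well shut: press the yellow spring catch bar down with one fingertip and, while it is held down, push the bolt's red tab with the other fingertip until the bolt has gone all the way through the keeper on the lid; then let go so that the catch springs fully up and locks the bolt. Do not force the bolt past the raised catch, leave the lid shut, and do not pick up or shift any of the things standing about.

Things in the scene. Friction and masses are not known exactly. Their poses are not given: they have to be found in the camera images.
- well: Steel countertop cold well, fixed. Origin on the counter under the bolt work; x towards the lid, y the bolt's locking direction, z up. In its frame (mm): box x -55..285, y -190..190, ledge top z 85; lid x 70..280, top z 97 (handle to z 125 at x 180). Bolt guides x 8..52 at y -101..-89 and 69..81, tops z 114; free space between them above bolt and catch bar.
- catch_top (a point): Middle of the top of the yellow catch bar, 22 mm wide (x), 110 mm long (y, parallel to the bolt), 6 mm thick; well frame x -28, y 0, z 123 mm when up. It moves straight down by up to 8 mm. It can be held down anywhere along its length while the finger slides along it.
- catch (a joint): How far the catch bar is down: 0 up, 0.008 m at its stop; spring force about 2.5 N up, 6.5 N at the stop. From 0.005 m (best 0.006 to 0.0075) its tooth clears the bolt's notches. Notches come every 15 mm of bolt travel; a catch let up early drops into the next one and locks the bolt there.
- tab_foot (a point): Foot of the bolt's red upright tab, middle of its -y (pushing) face; well frame x 30, z 107 mm (bolt bar's top), y -19 mm with bolt at 0; moves with it. Tab 22 mm wide (x), 8 thick (y), top at z 147, 58 mm beyond the catch bar in x. The bare brass bolt bar behind it is 70 mm long, 20 wide; a fingertip level with the pressed catch bar (z 116) passes 9 mm over it and meets the tab.
- bolt (a joint): Bolt slide: 0 (up to 0.001) drawn back at the start, 0.045 m fully home at a firm stop; grows towards +y of the well. Sliding friction about 2 N. With the catch up it has only about 1.5 mm of play in a notch.
- bolt_nose (a point): Centre of the bolt's front (+y) end, well frame x 30, z 102, y 85 mm with the bolt at 0.
- keeper (a point): Centre of the opening of the dark keeper bracket on the lid: well frame x 30, y 108, z 102 mm, 14 mm long in y. The bracket's top is at z 115 mm. The bolt's nose ends 22 mm past it. The lid is hinged at its far side and starts shut.
- spice_jar: Amber spice jar, 38 mm diameter, 62 mm tall, on the well's ledge near its -y end. Origin centre of underside. Bystander.
- ramekin: White ramekin, 52 mm diameter, 32 mm tall, on the ledge near its +y end. Origin centre of underside. Bystander.
- squeeze_bottle: White squeeze bottle, 54 mm diameter, 150 mm tall, on the counter to one side. Origin centre of underside. Bystander.
- deli_tub: White tub, 90 mm diameter, 85 mm tall, on the counter to one side. Origin centre of underside. Bystander.
- mug: Blue mug, 76 mm diameter, 80 mm tall, on the counter to one side. Origin centre of underside. Bystander.
- spoon: Steel spoon, 210 mm long along its x, on the counter at the +y side. Origin mid-length on the underside. Bystander.

How it is judged:
By the outcome, as a careful person would: the job done as asked, in the order asked, and still so for the second after the job is handed in, with the robot touching nothing.
It also fails if it takes over 38 s, if anything falls off the work surface, if the arm or the gripper's body presses on something with over 40 N, if the wrist force passes 120 N, or if a joint passes its speed limit or range.

## Working session

There is one attempt and no reset: what is moved stays moved. The work goes in short steps, Python scripts to look and compute and a tool call to move; the robot and the scene stay as the last step left them, time stands still between calls to the robot, and variables do not carry over. Pictures are saved under pics/ and viewed, at most 10 in all, crops included, and the job is handed in when it is done.

Besides the shell and the picture viewer there is one more tool, called after "Emit:" by a JSON object that holds its "api" and its "payload", one argument or row to a line. step_arm: Moves the arm, as the interface text tells. Its arguments: {"type":"object","properties":{"commands":{"type":"array"},"newtons":{"type":"number"}},"required":["commands"]}

```bash
mkdir -p pics; ls; python3 - <<'E'
from plant import observe, grab_frame, tcp_to_grasp
import cv2
s=observe();print(s,tcp_to_grasp)
for n in("side","top"):
    f=grab_frame(n);cv2.imwrite(f"pics/{n}0.png",f["color"]);print(n,f["camera_matrix"],f["distortion"],f["R"],f["t"])
E
```

```text
pics
{'time': 0.0, 'qpos': array([-1.33249961e+00,  4.94192199e-01,  1.34614179e+00, -2.39579122e-06,
        1.30250047e+00, -9.55253171e-02]), 'qd': array([-0.00022742,  0.00179171,  0.00068723,  0.00245729, -0.00100442,
        0.00065824]), 'tau': array([ 4.79091686e-03, -8.78804755e+01, -3.81844354e+01,  7.10993330e-02,
        5.39686717e-02, -1.25269862e-04]), 'position': array([ 0.20468066, -0.59012406,  0.21332905]), 'tcp_rot': array([ 9.86102423e-01,  1.66137373e-01, -4.54377536e-05, -6.19237774e-04]), 'contact_force': array([ 0.63112447,  0.03654369, -0.34037127]), 'torque': array([0.03334328, 0.02692229, 0.00253656]), 'finger_force': 0.0, 'opening': 0.09134786921134971} 0.0188
side [[501.33809379   0.         317.09113816]
 [  0.         501.33809379 200.6529749 ]
 [  0.           0.           1.        ]] [-0.08073957  0.          0.          0.          0.        ] [[ 0.99211268 -0.12504341  0.00875021]
 [-0.0713468  -0.62071321 -0.7807847 ]
 [ 0.10306336  0.7740021  -0.6247389 ]] [-0.49751281  0.11701051  1.70709462]
top [[478.60903067   0.         315.26399607]
 [  0.         478.60903067 183.81932324]
 [  0.           0.           1.        ]] [0.02739496 0.         0.         0.         0.        ] [[-0.0074919  -0.99984926  0.0156627 ]
 [-0.99432072  0.00578578 -0.10626776]
 [ 0.10616112 -0.01636989 -0.99421418]] [0.00953813 0.49158873 1.65557618]
```

View pics/side0.png

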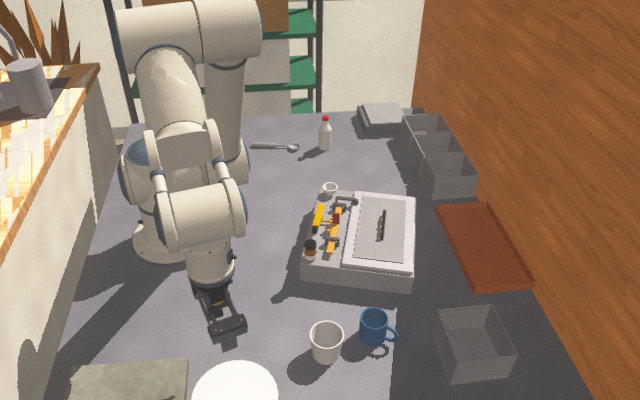

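View pics/top0.png

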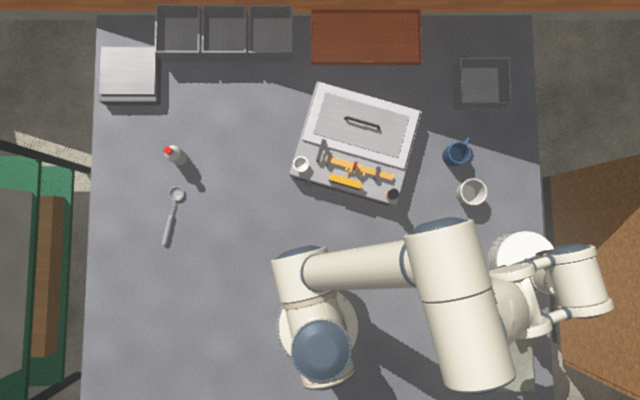

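Side view: the yellow bar is at about (318,217), the red tab at (336,217) and the jar at (310,248). Top view: the bar is at (346,183), the tab at (354,168), the keeper at (324,150), the ramekin at (302,164) and the jar at (392,194).

```bash
cat > h.py <<'E'
import numpy as np, cv2
def ray(f,p):
    u=cv2.undistortPoints(np.array([[p]],float),f["camera_matrix"],f["distortion"])[0,0]
    R=np.array(f["R"]);return -R.T@np.array(f["t"]), R.T@np.array([u[0],u[1],1.])
def onz(f,p,z):
    c,d=ray(f,p);return c+d*(z-c[2])/d[2]
def tri(f,p,g,q):
    c,d=ray(f,p);e,h=ray(g,q);d/=np.linalg.norm(d);h/=np.linalg.norm(h)
    s=np.linalg.lstsq(np.c_[d,-h],e-c,rcond=None)[0];a,b=c+s[0]*d,e+s[1]*h
    return (a+b)/2,np.linalg.norm(a-b)
def blobs(f,lo,hi,box,amin=8):
    x0,y0,x1,y1=box;hs=cv2.cvtColor(f["color"],cv2.COLOR_BGR2HSV)
    m=cv2.inRange(hs,lo,hi);k=np.zeros_like(m);k[y0:y1,x0:x1]=m[y0:y1,x0:x1]
    n,l,st,c=cv2.connectedComponentsWithStats(k)
    return [(st[i].tolist(),c[i].round(2).tolist(),cv2.minAreaRect(np.argwhere(l==i)[:,::-1].astype(np.float32))) for i in range(1,n) if st[i,4]>=amin]
E
python3 - <<'E'
from plant import grab_frame
from h import *
B=dict(side=(295,180,350,262),top=(300,135,405,205));F={}
for n in B:
    f=F[n]=grab_frame(n)
    for nm,lo,hi in(("yel",(22,150,120),(32,255,255)),("or",(10,120,100),(21,255,255)),("red",(0,150,60),(5,255,255)),("red2",(172,120,60),(180,255,255))):
        for b in blobs(f,lo,hi,B[n]):print(n,nm,b)
a=F["side"]["color"][170:295,285:425];b=F["top"]["color"][75:210,285:425]
cv2.imwrite("pics/c1.png",np.hstack([cv2.resize(a,(400,357),interpolation=2),cv2.resize(b,(370,357),interpolation=2)]))
E
```

```text
side yel ([313, 204, 11, 21, 121], [318.33, 214.31], ((318.5882568359375, 214.14707946777344), (6.063390731811523, 21.828205108642578), 14.03624439239502))
side or ([335, 206, 7, 13, 53], [338.4, 210.17], ((338.0, 212.0), (12.0, 6.0), 90.0))
side or ([312, 213, 27, 24, 186], [328.93, 226.18], ((325.03607177734375, 225.09669494628906), (25.88144302368164, 18.953004837036133), 13.240520477294922))
side or ([326, 241, 9, 13, 89], [330.33, 246.85], ((330.3823547363281, 246.97061157226562), (7.033533096313477, 13.339459419250488), 14.03624439239502))
side or ([305, 249, 11, 7, 55], [310.04, 252.29], ((310.1463317871094, 252.3170623779297), (5.742440223693848, 10.380563735961914), 83.6598129272461))
side red ([334, 213, 5, 2, 8], [336.38, 213.38], ((336.0, 213.5), (1.0, 4.0), 90.0))
top yel ([330, 175, 31, 12, 107], [345.04, 180.48], ((345.1512756347656, 180.4856719970703), (31.038291931152344, 4.34536075592041), 16.389541625976562))
top or ([330, 158, 28, 25, 174], [343.75, 166.44], ((345.760009765625, 168.1800079345703), (34.0, 16.600000381469727), 53.13010025024414))
top or ([355, 165, 21, 11, 115], [365.1, 169.77], ((364.6697692871094, 171.10093688964844), (20.305919647216797, 8.428871154785156), 16.699243545532227))
top or ([379, 172, 14, 8, 72], [385.65, 175.49], ((385.6320495605469, 175.53773498535156), (13.59869384765625, 5.357061386108398), 15.945395469665527))
top or ([330, 178, 32, 11, 83], [346.63, 183.25], ((345.2783508300781, 183.10736083984375), (31.665721893310547, 6.4902777671813965), 7.853313446044922))
```

View pics/c1.png

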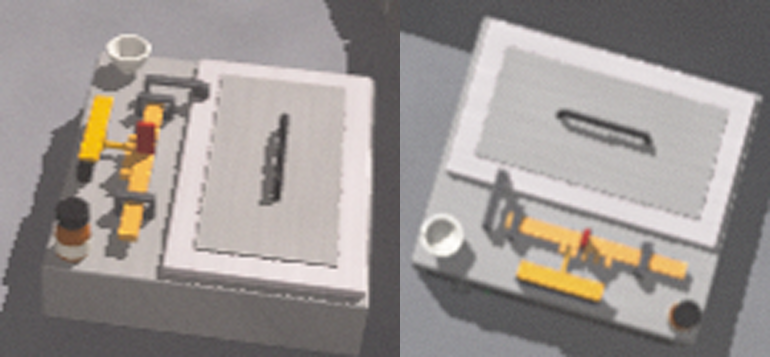

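Crop: the yellow bar, the red tab, the box and lid corners, the ramekin (left end in the top view) and the jar (right end) can all be told apart. I'll fit the well's pose from a few corners and triangulate the bar and tab.

```bash
python3 - <<'E'
from plant import grab_frame
from h import *
from scipy.optimize import least_squares
S,T=grab_frame("side"),grab_frame("top")
def mask(f,ranges):
    hs=cv2.cvtColor(f["color"],cv2.COLOR_BGR2HSV);return sum(cv2.inRange(hs,l,h)//255 for l,h in ranges)>0
red=[((0,120,60),(6,255,255)),((170,120,60),(180,255,255))]
R={}
for n,f,b in(("s",S,(325,200,350,235)),("t",T,(340,155,365,180))):
    m=mask(f,red);p=np.argwhere(m)[:,::-1];p=p[(p[:,0]>=b[0])&(p[:,0]<b[2])&(p[:,1]>=b[1])&(p[:,1]<b[3])];R[n]=p.mean(0);print(n,len(p),p.min(0),p.max(0),p.mean(0))
print("tab tri",tri(S,R["s"],T,R["t"]))
sc=lambda x,y:(285+x/2.857,170+y/2.857); tc=lambda x,y:(285+(x-400)/2.643,75+y/2.643)
# bar ends seen in both crops: far-end (+y) and near-end (-y) middles of top
print("bar +y",tri(S,sc(102,99),T,tc(519,267)),"bar -y",tri(S,sc(90,161),T,tc(603,289)))
print("bar c",tri(S,(318.33,214.31),T,(345.05,180.48)))
P=[(T,tc(415,265),(-55,190,85)),(T,tc(690,342),(-55,-190,85)),(S,sc(45,265),(-55,-190,85)),(S,sc(103,58),(-55,190,85)),
 (T,tc(519,267),(-28,55,121)),(T,tc(603,291),(-28,-55,121)),(S,sc(102,99),(-28,55,123)),(S,sc(90,161),(-28,-55,123)),
 (S,R["s"],(28,-17,127)),(T,R["t"],(28,-16,140))]
def proj(f,X):return cv2.projectPoints(X[None],cv2.Rodrigues(np.array(f["R"]))[0],np.array(f["t"]),f["camera_matrix"],f["distortion"])[0][0,0]
def W(p,X):
    c,s=np.cos(p[2]),np.sin(p[2]);return np.array([p[0]+c*X[0]-s*X[1],p[1]+s*X[0]+c*X[1],X[2]])
def r(p):return np.concatenate([proj(f,W(p,np.array(X)/1e3))-u for f,u,X in P])
o=least_squares(r,[.5,-.1,-.28],loss="soft_l1");print(o.x,o.fun.reshape(-1,2).round(1).tolist() if o.fun.size==20 else r(o.x).round(1))
for X in((-28,0,123),(30,-19,107)):print(X,W(o.x,np.array(X)/1e3))
E
```

```text
s 64 [333 212] [338 223] [335.5     217.71875]
t 12 [354 162] [356 167] [354.66666667 164.58333333]
tab tri (array([ 0.54380363, -0.12316039,  0.12891322]), np.float64(0.00047419165818080906))
bar +y (array([ 0.50731334, -0.04146273,  0.11960928]), np.float64(0.00025972200324885923)) bar -y (array([ 0.47952564, -0.14678905,  0.11967074]), np.float64(0.001054952668792189))
bar c (array([ 0.49250422, -0.09116517,  0.12102495]), np.float64(0.0008428911880206488))
[ 0.52017192 -0.10145367 -0.27676533] [[-1.7, -1.2], [2.4, -0.5], [-0.8, 1.2], [-2.2, -2.6], [-0.2, -0.3], [0.0, -0.6], [0.3, -0.9], [-0.6, -0.8], [-0.3, 0.9], [0.7, -0.1]]
(-28, 0, 123) [ 0.49323748 -0.09380279  0.123     ]
(30, -19, 107) [ 0.54383859 -0.12792798  0.107     ]
```

Emit:
{"api": "step_arm", "payload": {
  "commands": [
    {"travel":[45,-34,0],"twist":[0,0,0],"grip":0.51},
    {"travel":[45,-34,0],"twist":[0,0,0],"grip":0.51},
    {"travel":[45,-34,0],"twist":[0,0,0],"grip":0.51},
    {"travel":[45,-34,0],"twist":[0,0,0],"grip":0.51},
    {"travel":[45,-34,0],"twist":[0,0,0],"grip":0.51},
    {"travel":[45,-34,0],"twist":[0,0,0],"grip":0.51},
    {"travel":[45,-34,0],"twist":[0,0,0],"grip":0.51},
    {"travel":[45,-34,0],"twist":[0,0,0],"grip":0.51}
  ]
}}

```text
time: 1.3
position: [0.4567, -0.214, 0.2141]
tcp_rot: [0.986, 0.166, 0.0, 0.0]
contact_force: [0.2, 0.0, -0.1]
opening: 0.0446
finger_force: 0.0
```

Emit:
{"api": "step_arm", "payload": {
  "commands": [
    {"travel":[0,0,0],"twist":[0,0,-0.161],"grip":0.51},
    {"travel":[0,0,0],"twist":[0,0,-0.161],"grip":0.51},
    {"travel":[0,0,0],"twist":[0,0,-0.161],"grip":0.51},
    {"travel":[0,0,0],"twist":[0,0,-0.161],"grip":0.51},
    {"travel":[0,0,0],"twist":[0,0,-0.161],"grip":0.51},
    {"travel":[0,0,0],"twist":[0,0,-0.161],"grip":0.51},
    {"travel":[0,0,0],"twist":[0,0,0],"grip":0.51},
    {"travel":[0,0,0],"twist":[0,0,0],"grip":0.51}
  ]
}}

```text
time: 2.3
position: [0.4558, -0.2156, 0.2139]
tcp_rot: [0.797, 0.604, 0.0, 0.0]
contact_force: [0.0, 0.3, 0.1]
opening: 0.0447
finger_force: 0.0
```

```bash
cat > st.py <<'E'
from plant import observe
import numpy as np
from scipy.spatial.transform import Rotation as Ro
def wf(target=None):
    s=observe();p=s["position"];R=Ro.from_quat(s["tcp_rot"]).as_matrix()
    a=-.268;c,n=np.cos(a),np.sin(a);M=np.array([[c,-n,0],[n,c,0],[0,0,1]]);o=np.array([.520,-.1015,0])
    print("t",round(s["time"],2),"well mm",(M.T@(p-o)*1e3).round(1),"F well",(M.T@s["contact_force"]).round(1),"open",round(s["opening"]*1e3,1),"toolx/y yaw",np.degrees([np.arctan2(R[1,0],R[0,0]),np.arctan2(R[1,1],R[0,1])]).round(1),"z",R[:,2].round(3),"q",s["qpos"].round(2))
    if target is not None:print("travel",(R.T@(o+M@np.array(target)/1e3-p)*1e3).round(1))
if __name__=="__main__":
    import sys;wf([float(v) for v in sys.argv[1:]] or None)
E
python3 st.py 1 -46 165
```

```text
t 2.3 well mm [ -31.7 -127.   213.9] F well [-0.1  0.3  0.1] open 44.7 toolx/y yaw [ 74.3 -15.7] z [ 0. -0. -1.] q [-0.56  0.32  1.64 -0.    1.18 -0.29]
travel [81.2 32.1 48.9]
```

Emit:
{"api": "step_arm", "payload": {
  "commands": [
    {"travel":[20,8,0],"twist":[0,0,0],"grip":0.51},
    {"travel":[20,8,0],"twist":[0,0,0],"grip":0.51},
    {"travel":[20,8,0],"twist":[0,0,0],"grip":0.51},
    {"travel":[21,8,0],"twist":[0,0,0],"grip":0.51},
    {"travel":[0,0,20],"twist":[0,0,0],"grip":0.51},
    {"travel":[0,0,20],"twist":[0,0,0],"grip":0.51},
    {"travel":[0,0,9],"twist":[0,0,0],"grip":0.51},
    {"travel":[0,0,0],"twist":[0,0,0],"grip":0.51}
  ]
}}

```text
time: 3.3
position: [0.5081, -0.1461, 0.1647]
tcp_rot: [0.797, 0.605, -0.0, -0.0]
contact_force: [-0.2, 0.5, 0.8]
opening: 0.0447
finger_force: 0.0
```

```bash
python3 st.py 1 -46 132; python3 - <<'E'
from plant import grab_frame
import cv2,numpy as np
a=grab_frame("side")["color"][160:285,275:415];b=grab_frame("top")["color"][100:225,285:425]
cv2.imwrite("pics/c2.png",np.hstack([cv2.resize(x,(400,357),interpolation=2) for x in(a,b)]))
E
```

```text
t 3.3 well mm [  0.3 -46.1 164.7] F well [-0.4  0.4  0.8] open 44.7 toolx/y yaw [ 74.4 -15.6] z [-0.001  0.    -1.   ] q [-0.39  0.42  1.64  0.    1.08 -0.12]
travel [ 0.1  0.7 32.7]
```

View pics/c2.png

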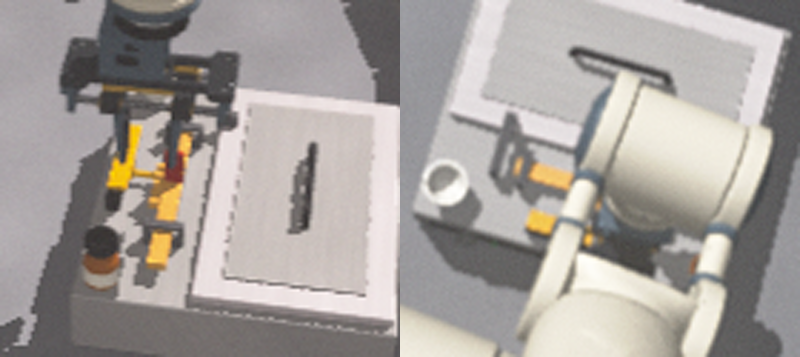

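Side crop: the fingertips at about (125,150) and (173,153) line up with the bar (124,155) and the tab (173,165), so I'll descend.

Emit:
{"api": "step_arm", "payload": {
  "commands": [
    {"travel":[0,0.5,9],"twist":[0,0,0],"grip":0.51},
    {"travel":[0,0,9],"twist":[0,0,0],"grip":0.51},
    {"travel":[0,0,9],"twist":[0,0,0],"grip":0.51},
    {"travel":[0,0,6],"twist":[0,0,0],"grip":0.51},
    {"travel":[0,0,4],"twist":[0,0,0],"grip":0.51},
    {"travel":[0,0,2],"twist":[0,0,0],"grip":0.51},
    {"travel":[0,0,0],"twist":[0,0,0],"grip":0.51},
    {"travel":[0,0,0],"twist":[0,0,0],"grip":0.51}
  ]
}}

```text
time: 4.4
position: [0.5089, -0.1463, 0.1261]
tcp_rot: [0.796, 0.605, 0.0, 0.0]
contact_force: [-0.5, -0.4, -0.3]
opening: 0.0445
finger_force: 0.0
```

```bash
python3 st.py 1 -46 117
```

```text
t 4.4 well mm [  1.1 -46.1 126.1] F well [-0.4 -0.5 -0.3] open 44.5 toolx/y yaw [ 74.5 -15.5] z [ 0. -0. -1.] q [-0.39  0.47  1.68  0.    0.99 -0.12]
travel [ 0.1 -0.1  9.1]
```

Emit:
{"api": "step_arm", "payload": {
  "commands": [
    {"travel":[0,0,1],"twist":[0,0,0],"grip":0.51},
    {"travel":[0,0,1],"twist":[0,0,0],"grip":0.51},
    {"travel":[0,0,1],"twist":[0,0,0],"grip":0.51},
    {"travel":[0,0,0],"twist":[0,0,0],"grip":0.51},
    {"travel":[0,0,0],"twist":[0,0,0],"grip":0.51},
    {"travel":[0,0,0],"twist":[0,0,0],"grip":0.51},
    {"travel":[0,0,0],"twist":[0,0,0],"grip":0.51},
    {"travel":[0,0,0],"twist":[0,0,0],"grip":0.51}
  ]
}}

```text
time: 5.4
position: [0.5088, -0.1462, 0.1229]
tcp_rot: [0.796, 0.605, 0.0, 0.0]
contact_force: [0.0, 0.2, 3.1]
opening: 0.0449
finger_force: 1.3
```

```bash
for i in 1 2 3; do python3 st.py 1 -46 117;done
```

```text
t 5.4 well mm [  1.1 -46.1 122.9] F well [-0.   0.2  3.1] open 44.9 toolx/y yaw [ 74.5 -15.5] z [ 0. -0. -1.] q [-0.39  0.47  1.69 -0.    0.98 -0.12]
travel [ 0.1 -0.1  5.9]
t 5.4 well mm [  1.1 -46.1 122.9] F well [-0.   0.2  3.1] open 44.9 toolx/y yaw [ 74.5 -15.5] z [ 0. -0. -1.] q [-0.39  0.47  1.69 -0.    0.98 -0.12]
travel [ 0.1 -0.1  5.9]
t 5.4 well mm [  1.1 -46.1 122.9] F well [-0.   0.2  3.1] open 44.9 toolx/y yaw [ 74.5 -15.5] z [ 0. -0. -1.] q [-0.39  0.47  1.69 -0.    0.98 -0.12]
travel [ 0.1 -0.1  5.9]
```

Emit:
{"api": "step_arm", "payload": {
  "commands": [
    {"travel":[0,0,1.5],"twist":[0,0,0],"grip":0.51},
    {"travel":[0,0,1.5],"twist":[0,0,0],"grip":0.51},
    {"travel":[0,0,1.5],"twist":[0,0,0],"grip":0.51},
    {"travel":[0,0,1.5],"twist":[0,0,0],"grip":0.51},
    {"travel":[0,0,0],"twist":[0,0,0],"grip":0.51},
    {"travel":[0,0,0],"twist":[0,0,0],"grip":0.51},
    {"travel":[0,0,0],"twist":[0,0,0],"grip":0.51},
    {"travel":[0,0,0],"twist":[0,0,0],"grip":0.51}
  ]
}}

```text
time: 6.4
position: [0.5089, -0.1463, 0.1169]
tcp_rot: [0.796, 0.605, 0.0, 0.0]
contact_force: [-0.1, 0.5, 5.2]
opening: 0.0446
finger_force: 2.8
```

```bash
python3 st.py 1 -46 116.5; python3 - <<'E'
from plant import grab_frame
import cv2,numpy as np
a=grab_frame("side")["color"][180:270,290:370]
cv2.imwrite("pics/c3.png",cv2.resize(a,(480,540),interpolation=2))
E
```

```text
t 6.4 well mm [  1.1 -46.1 116.9] F well [-0.3  0.5  5.2] open 44.6 toolx/y yaw [ 74.5 -15.5] z [ 0. -0. -1.] q [-0.39  0.48  1.69 -0.    0.97 -0.12]
travel [ 0.1 -0.1  0.4]
```

View pics/c3.png

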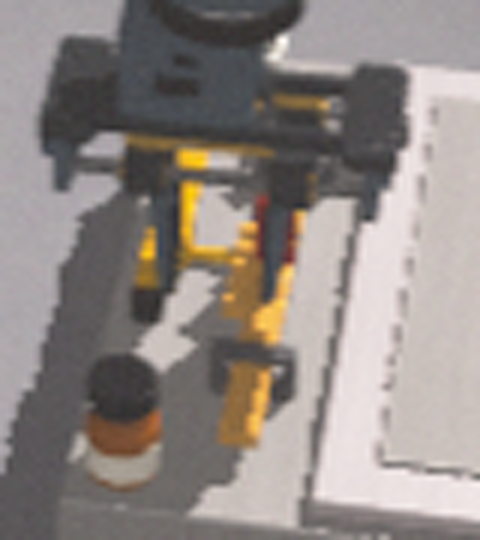

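The left tip is on the bar near (165,270) and the right tip is just ahead of the red tab near (270,240). I'll press 0.8 mm more and then start pushing.

Emit:
{"api": "step_arm", "payload": {
  "commands": [
    {"travel":[0,0,0.8],"twist":[0,0,0],"grip":0.51},
    {"travel":[0,0,0],"twist":[0,0,0],"grip":0.51},
    {"travel":[3,0,0],"twist":[0,0,0],"grip":0.51},
    {"travel":[3,0,0],"twist":[0,0,0],"grip":0.51},
    {"travel":[3,0,0],"twist":[0,0,0],"grip":0.51},
    {"travel":[3,0,0],"twist":[0,0,0],"grip":0.51},
    {"travel":[3,0,0],"twist":[0,0,0],"grip":0.51},
    {"travel":[1,0,0],"twist":[0,0,0],"grip":0.51}
  ]
}}

```text
time: 7.45
position: [0.5134, -0.1313, 0.1163]
tcp_rot: [0.796, 0.605, -0.0, 0.001]
contact_force: [0.9, -6.9, 4.4]
opening: 0.0449
finger_force: 4.0
```

```bash
python3 st.py 1 10 116.2
```

```text
t 7.45 well mm [  1.6 -30.5 116.3] F well [ 2.7 -6.4  4.4] open 44.9 toolx/y yaw [ 74.5 -15.5] z [ 0.001 -0.001 -1.   ] q [-0.36  0.48  1.69 -0.    0.96 -0.09]
travel [40.5 -0.7  0. ]
```

Emit:
{"api": "step_arm", "payload": {
  "commands": [
    {"travel":[0,0,0],"twist":[0,0,0],"grip":0.51},
    {"travel":[0,0,0],"twist":[0,0,0],"grip":0.51},
    {"travel":[1,0,0],"twist":[0,0,0],"grip":0.51},
    {"travel":[1,0,0],"twist":[0,0,0],"grip":0.51},
    {"travel":[1,0,0],"twist":[0,0,0],"grip":0.51},
    {"travel":[1,0,0],"twist":[0,0,0],"grip":0.51},
    {"travel":[0,0,0],"twist":[0,0,0],"grip":0.51},
    {"travel":[0,0,0],"twist":[0,0,0],"grip":0.51}
  ]
}}

```text
time: 8.45
position: [0.5145, -0.1275, 0.1162]
tcp_rot: [0.796, 0.605, 0.0, 0.001]
contact_force: [-0.0, -5.3, 5.2]
opening: 0.0445
finger_force: 3.6
```

```bash
python3 st.py 1 10 116.2
```

```text
t 8.45 well mm [  1.6 -26.5 116.2] F well [ 1.4 -5.1  5.2] open 44.5 toolx/y yaw [ 74.5 -15.5] z [ 0.001 -0.001 -1.   ] q [-0.36  0.48  1.69 -0.    0.96 -0.08]
travel [36.5 -0.7  0. ]
```

Emit:
{"api": "step_arm", "payload": {
  "commands": [
    {"travel":[3,0,0],"twist":[0,0,0],"grip":0.51},
    {"travel":[3,0,0],"twist":[0,0,0],"grip":0.51},
    {"travel":[3,0,0],"twist":[0,0,0],"grip":0.51},
    {"travel":[3,0,0],"twist":[0,0,0],"grip":0.51},
    {"travel":[3,0,0],"twist":[0,0,0],"grip":0.51},
    {"travel":[3,0,0],"twist":[0,0,0],"grip":0.51},
    {"travel":[3,0,0],"twist":[0,0,0],"grip":0.51},
    {"travel":[3,0,0],"twist":[0,0,0],"grip":0.51}
  ]
}}

```text
time: 9.45
position: [0.5211, -0.1044, 0.1163]
tcp_rot: [0.796, 0.605, 0.0, 0.001]
contact_force: [0.6, -6.0, 6.1]
opening: 0.0446
finger_force: 4.0
```

```bash
python3 st.py 1 10 116.2
```

```text
t 9.45 well mm [  1.8  -2.5 116.3] F well [ 2.2 -5.7  6.1] open 44.6 toolx/y yaw [ 74.5 -15.5] z [ 0.001 -0.001 -1.   ] q [-0.31  0.49  1.69 -0.    0.96 -0.04]
travel [12.5 -0.9  0.1]
```

Emit:
{"api": "step_arm", "payload": {
  "commands": [
    {"travel":[2,0,0],"twist":[0,0,0],"grip":0.51},
    {"travel":[2,0,0],"twist":[0,0,0],"grip":0.51},
    {"travel":[2,0,0],"twist":[0,0,0],"grip":0.51},
    {"travel":[1,0,0],"twist":[0,0,0],"grip":0.51},
    {"travel":[1,0,0],"twist":[0,0,0],"grip":0.51},
    {"travel":[1,0,0],"twist":[0,0,0],"grip":0.51},
    {"travel":[1,0,0],"twist":[0,0,0],"grip":0.51},
    {"travel":[0,0,0],"twist":[0,0,0],"grip":0.51}
  ]
}}

```text
time: 10.45
position: [0.5237, -0.0948, 0.1163]
tcp_rot: [0.796, 0.605, 0.0, 0.001]
contact_force: [0.1, -5.3, 6.5]
opening: 0.0445
finger_force: 3.6
```

```bash
python3 st.py 1 10 116.2
```

```text
t 10.45 well mm [  1.8   7.5 116.3] F well [ 1.5 -5.1  6.5] open 44.5 toolx/y yaw [ 74.5 -15.5] z [ 0.001 -0.001 -1.   ] q [-0.29  0.49  1.69 -0.    0.97 -0.02]
travel [ 2.5 -0.8  0.1]
```

Emit:
{"api": "step_arm", "payload": {
  "commands": [
    {"travel":[0.5,0,0],"twist":[0,0,0],"grip":0.51},
    {"travel":[0.5,0,0],"twist":[0,0,0],"grip":0.51},
    {"travel":[0.5,0,0],"twist":[0,0,0],"grip":0.51},
    {"travel":[0.5,0,0],"twist":[0,0,0],"grip":0.51},
    {"travel":[0.5,0,0],"twist":[0,0,0],"grip":0.51},
    {"travel":[0.5,0,0],"twist":[0,0,0],"grip":0.51},
    {"travel":[0,0,0],"twist":[0,0,0],"grip":0.51},
    {"travel":[0,0,0],"twist":[0,0,0],"grip":0.51}
  ]
}}

```text
time: 11.45
position: [0.5242, -0.0933, 0.1164]
tcp_rot: [0.796, 0.605, -0.001, 0.001]
contact_force: [-5.4, -19.1, 7.4]
opening: 0.0446
finger_force: 11.0
```

```bash
python3 st.py 1 10 116.2
```

```text
t 11.45 well mm [  1.9   9.  116.4] F well [ -0.2 -19.8   7.4] open 44.6 toolx/y yaw [ 74.5 -15.5] z [ 0.    -0.003 -1.   ] q [-0.29  0.49  1.69 -0.    0.97 -0.01]
travel [ 1.  -0.9  0.2]
```

The force jumped to 20 N, so the bolt is on the firm stop. I'll lift straight up to release the catch, easing the push slightly.

Emit:
{"api": "step_arm", "payload": {
  "commands": [
    {"travel":[-0.5,0,0],"twist":[0,0,0],"grip":0.51},
    {"travel":[0,0,-2],"twist":[0,0,0],"grip":0.51},
    {"travel":[0,0,-2],"twist":[0,0,0],"grip":0.51},
    {"travel":[0,0,-3],"twist":[0,0,0],"grip":0.51},
    {"travel":[0,0,-3],"twist":[0,0,0],"grip":0.51},
    {"travel":[0,0,-3],"twist":[0,0,0],"grip":0.51},
    {"travel":[0,0,0],"twist":[0,0,0],"grip":0.51},
    {"travel":[-3,0,0],"twist":[0,0,0],"grip":0.51}
  ]
}}

```text
time: 12.45
position: [0.5227, -0.0947, 0.1287]
tcp_rot: [0.796, 0.605, -0.0, -0.0]
contact_force: [0.4, -0.3, -0.0]
opening: 0.0442
finger_force: 0.0
```

```bash
python3 st.py 1 10 116.2
```

```text
t 12.45 well mm [  0.8   7.3 128.7] F well [ 0.5 -0.2 -0. ] open 44.2 toolx/y yaw [ 74.5 -15.5] z [-0.001  0.    -1.   ] q [-0.29  0.47  1.68 -0.    1.   -0.02]
travel [ 2.7  0.2 12.5]
```

Emit:
{"api": "step_arm", "payload": {
  "commands": [
    {"travel":[-4,0,0],"twist":[0,0,0],"grip":0.51},
    {"travel":[0,0,-20],"twist":[0,0,0],"grip":0.51},
    {"travel":[0,0,-30],"twist":[0,0,0],"grip":0.51},
    {"travel":[0,0,-30],"twist":[0,0,0],"grip":0.51},
    {"travel":[-40,0,0],"twist":[0,0,0],"grip":0.51},
    {"travel":[-50,0,0],"twist":[0,0,0],"grip":0.51},
    {"travel":[-50,0,0],"twist":[0,0,0],"grip":0.51},
    {"travel":[-50,0,0],"twist":[0,0,0],"grip":0.51}
  ]
}}

```text
time: 13.45
position: [0.4706, -0.2831, 0.2092]
tcp_rot: [0.796, 0.605, 0.0, 0.0]
contact_force: [0.4, -0.1, -0.2]
opening: 0.0448
finger_force: 0.0
```

Emit:
{"api": "step_arm", "payload": {
  "commands": [
    {"travel":[-50,0,0],"twist":[0,0,0],"grip":0.51},
    {"travel":[-50,0,0],"twist":[0,0,0],"grip":0.51},
    {"travel":[-50,0,0],"twist":[0,0,0],"grip":0.51},
    {"travel":[-30,0,0],"twist":[0,0,0],"grip":0.51},
    {"travel":[0,0,0],"twist":[0,0,0],"grip":0.51},
    {"travel":[0,0,0],"twist":[0,0,0],"grip":0.51},
    {"travel":[0,0,0],"twist":[0,0,0],"grip":0.51},
    {"travel":[0,0,0],"twist":[0,0,0],"grip":0.51}
  ]
}}

```text
time: 14.45
position: [0.4234, -0.4543, 0.2093]
tcp_rot: [0.796, 0.606, 0.0, 0.0]
contact_force: [0.6, 0.1, 0.1]
opening: 0.0449
finger_force: 0.0
```

```bash
python3 - <<'E'
from plant import grab_frame
from h import *
from st import wf
wf()
S,T=grab_frame("side"),grab_frame("top")
for n,f,b in(("side",S,(295,180,360,240)),("top",T,(300,135,405,200))):
    for l,h,nm in(((0,120,60),(6,255,255),"red"),((22,150,120),(32,255,255),"yel")):
        for x in blobs(f,l,h,b):print(n,nm,x[:2])
cv2.imwrite("pics/c4.png",np.hstack([cv2.resize(x,(400,357),interpolation=2) for x in(S["color"][160:285,275:415],T["color"][100:225,285:425])]))
E
```

```text
t 14.45 well mm [ 3.000e-01 -3.658e+02  2.093e+02] F well [0.5 0.3 0.1] open 44.9 toolx/y yaw [ 74.5 -15.5] z [ 0. -0. -1.] q [-0.92  0.49  1.36  0.    1.29 -0.65]
side red ([335, 204, 7, 11, 66], [337.61, 208.88])
top red ([341, 159, 2, 5, 8], [341.62, 161.38])
top yel ([330, 175, 31, 11, 82], [344.79, 180.33])
```

View pics/c4.png

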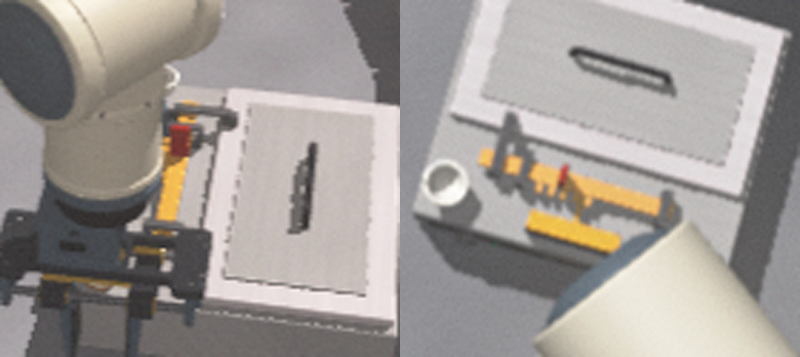

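Side crop: the red tab is now at (180,140). Top crop: the bolt passes through the keeper at (510,150). In full-frame pixels the tab moved 13 px, about 45 mm. I'll clear the arm so the catch bar can be seen from the side.

Emit:
{"api": "step_arm", "payload": {
  "commands": [
    {"travel":[-24,-22,0],"twist":[0,0,0],"grip":0.51},
    {"travel":[-24,-22,0],"twist":[0,0,0],"grip":0.51},
    {"travel":[-24,-22,0],"twist":[0,0,0],"grip":0.51},
    {"travel":[-24,-22,0],"twist":[0,0,0],"grip":0.51},
    {"travel":[-24,-22,0],"twist":[0,0,0],"grip":0.51},
    {"travel":[-24,-22,0],"twist":[0,0,0],"grip":0.51},
    {"travel":[-24,-22,0],"twist":[0,0,0],"grip":0.51},
    {"travel":[-20,-20,0],"twist":[0,0,0],"grip":0.51}
  ]
}}

```text
time: 15.55
position: [0.2041, -0.5901, 0.2092]
tcp_rot: [0.796, 0.605, -0.0, 0.0]
contact_force: [1.2, 0.8, 0.5]
opening: 0.0448
finger_force: 0.0
```

```bash
python3 - <<'E'
from plant import grab_frame
from h import *
S,T=grab_frame("side"),grab_frame("top")
for n,f,b in(("side",S,(295,180,350,262)),("top",T,(300,135,405,205))):
    for l,h,nm in(((0,120,60),(6,255,255),"red"),((22,150,120),(32,255,255),"yel")):
        for x in blobs(f,l,h,b):print(n,nm,x[:2])
cv2.imwrite("pics/c5.png",np.hstack([cv2.resize(x,(400,357),interpolation=2) for x in(S["color"][170:295,285:425],T["color"][75:200,285:425])]))
E
```

```text
side red ([335, 204, 7, 11, 63], [337.52, 208.79])
side yel ([313, 204, 11, 21, 124], [318.31, 214.17])
top red ([341, 159, 2, 6, 9], [341.56, 161.67])
top yel ([330, 175, 31, 12, 115], [344.92, 180.42])
```

View pics/c5.png

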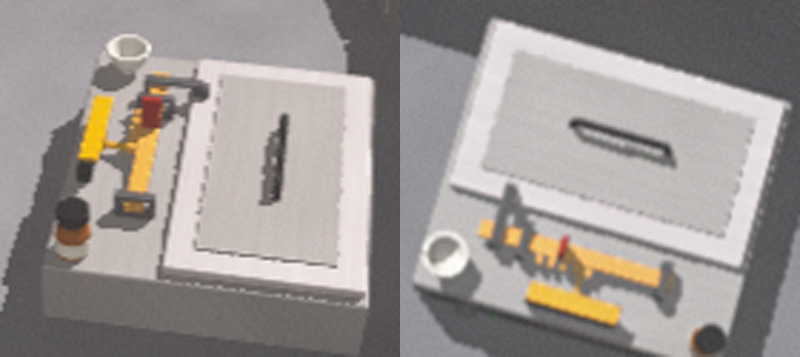

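The catch bar is back at its starting pixels in the side view (318.31,214.17 against 318.33,214.31), so it is fully up. The bolt is through the keeper and the jar and ramekin haven't moved.

```bash
python3 -c "from plant import close_job;print(close_job())"
```

```text
the job is handed in; nothing more can be done
None
```

The lid is bolted: the bolt was pushed to its firm stop through the keeper with the catch held down, the catch sprang back fully up, the lid stayed shut, the robot never went near the other things (jar and ramekin checked in the last pictures), and the job was handed in at about 15.7 s; no verdict was returned.

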